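Make up two parts kits from the stock

ROBOT

A 6-joint arm with a two-finger parallel gripper is mounted at the origin on a cart in front of the work surface, level with it; the furniture and walls round the work are solid. World frame = base frame: x ahead of the robot, y to its left, z up, the work surface at z = 0. Lengths are in m, angles in degrees, forces in N, time in s.
With the tool pointing down it reaches from about 0.3 to 0.75 m from the base axis. Payload 8.5 kg.
Tool frame: the origin (TCP) lies on the centre line of the jaws, within the pads' length; the fingertips stand 25 mm ahead of it and the grasp point (between the pads) lies 6 mm ahead of it; z points along the fingers, y is the line along which they close (so a half turn about z gives the same grasp; the last joint's range is limited). The gripper opens to 85 mm and grips with 20 to 120 N. Pads are 22 mm wide; open, the fingers measure 114 mm over their backs; the gripper's body (76 mm by 85 mm) begins 54 mm behind the grasp point. The pads swing forward as they close: fully open they stand 13 mm farther back than shut.
Start: joints at [60.487, 21.807, 74.336, -0, 83.858, -12.336], TCP at [0.162, 0.525, 0.256] pointing down, gripper open.
Joint ranges: [-178.18, 178.18], [-50.72, 133.34], [12.68, 142.11], [-81.47, 261.47], [9.98, 163.14], [-165.26, 165.26]. Speed limits (degrees/s): [136.94, 136.94, 180, 180, 180, 180].

INTERFACE

Orientations are given as a 3x3 rotation matrix whose columns are the frame's x, y, z axes.
In Python, from rig import telemetry, optics, env gives the robot as it stands.
- The arm moves only by the tool send_rows, never from a script. Its argument "deltas" is a list that holds one entry, the list of rows, each a list of 7 numbers: the shift along the tool's x, y, z in m, then the turn, a rotation vector about the tool's x, y, z in rad, then the opening, from -1 (shut) to 1 (fully open), so that 0 is half open. In form: [[[x, y, z, ax, ay, az, grip], ...]]. A call has 1 to 12 rows; each row shifts and turns the commanded pose from where the row before left it, along the tool's axes as they then stand; what a row does not reach is not made up. A row lasts 1/8 s, in which the tool goes at most 62.5 mm and 10.7 degrees, less where a joint would pass 70% of its speed; a pose out of reach is approached as far as the arm can. A call is refused whole if a number of a shift passes 0.0625 or a number of a turn 0.188, either way. A call with a gripper value outside its range is refused whole. The fingers move at their own pace and stop on an object; "squeeze" is the grip in N (left out, the last holds). Time passes only in rows, so rows that do not move let the fingers close. It gives the time, the measured TCP pose, the force, the opening and the grip force at its end, in the units of the state.
- telemetry.observe(): the state, without advancing time (a new reading comes with each control period).
- optics.get_image(name): name is "side" or "top"; returns a dict with "image" (400x640x3 uint8, red, green, blue), "range_z" (400x640 float32, m along the optical axis (not along the pixel's ray), 0 where there is no reading), "K" (3x3 intrinsics, pixels), "k1" (the pictures are not rectified: a ray, as slopes to the right and down, at radius r is drawn at 1 + k1 r^2 times it, then the intrinsics apply), "rvec" (rotation vector, rad) and "tvec" (3), from world to camera coordinates, as OpenCV has them. Camera axes: x right, y down, z forward; pixel columns grow to the right and rows downward; lengths in m; the calibration is good to about 2 mm. A picture is of the moment at which its call begins.
- env.close_job(): hands the job in; it is judged then, once.
The state is a dict: "time_s": time; "q": joint angles; "qvel": joint speeds; "joint_efforts": joint torques, N m; "position": TCP position; "tool_rot": TCP orientation; "ft_force": force on the tool from outside, world axes, zero at the start; "wrist_torque": the same for the moment, N m; "grip_width": finger opening in m; "gripper_force": force on a finger pad.
Only numpy, scipy, OpenCV 4.12 (cv2) and the standard library are available. Lean on these libraries where they do the work, as an engineer would, in place of code of your own. Each camera call takes 0.05 s, during which the arm holds its last target. There are 200 camera calls.

TASK

Make up the two kits from the stock on the bench: put the bolt and the grey nut in the red tray, and the pipe tee and the white bottle in the blue tray, one thing in each compartment, sitting flat on the compartment's floor the same way up as it was in the stock (bolt and bottle upright). Leave the copper nut and the tape measure where they are.

Things in the scene. Friction and masses are not known exactly. Their poses are not given: they have to be found in the camera images.
- red_tray: Red plastic tray, fixed: 103 mm (x) by 202 mm (y), 22 mm high (rim 24), walls and floor 4 mm. A divider as high as the walls, along x at y = 0, makes two open compartments, 95 by 95 mm inside, centred at y = +49.5 and -49.5 mm in the tray's frame. Origin: centre of the underside, 4 mm below the compartments' floor. Its x points away from the robot, within 10 degrees.
- blue_tray: Blue plastic tray, fixed: 103 mm (x) by 202 mm (y), 22 mm high (rim 24), walls and floor 4 mm. A divider as high as the walls, along x at y = 0, makes two open compartments, 95 by 95 mm inside, centred at y = +49.5 and -49.5 mm in the tray's frame. Origin: centre of the underside, 4 mm below the compartments' floor. Its x points away from the robot, within 10 degrees.
- bolt: Dark grey steel bolt that stands upright on its hexagonal head: 75 mm high, shank 16 mm in diameter (z from 10 mm up to 75 mm), head 24 by 27 mm and 10 mm thick. About 0.13 kg. Origin: centre of the underside of the head; z up along the shank.
- grey_nut: Grey steel hexagonal nut lying flat, the larger of the two nuts: 30 mm across flats, 34 mm across corners, 14 mm high. Origin: centre of the underside; z up; a pair of flats faces its own +x and -x (the others at 60 degree steps), two corners lie on its y axis.
- pipe_tee: Cream-yellow brass pipe tee lying flat, 48 (x) by 64 (y) mm, 29 mm high, about 0.16 kg. Its barrel (25 mm thick) runs 64 mm along y at x = -10 mm, its back at x = -23 mm; the branch points to +x and ends at x = +22 mm. Origin: on the underside, midway between back and branch end; z up.
- bottle: White round bottle with a white ribbed cap, standing upright: about 50 mm in diameter (cap 48 mm), 83 mm high, about 0.09 kg, closed. Origin: centre of the underside; z up.
- copper_nut: Copper-brown hexagonal nut lying flat, the smaller of the two nuts: 24 mm across flats, 27 mm across corners, 12 mm high. It stays in the stock. Origin: centre of the underside; z up.
- tape_measure: Yellow and black tape measure standing on edge, 38 by 72 mm, 62 mm high; a bystander. Origin: centre of the underside; z up.
Things that resemble listed ones, but are neither listed nor needed, are in the scene too. What is shaped like the grey_nut but black is not meant.

How it is judged (in metres and radians):
At the end, for the whole second after the job is handed in: Bolt and grey nut in the red tray, pipe tee and bottle in the blue tray, each alone in one compartment (either one), its origin less than 6 mm above the compartment's floor, its z axis within 0.2 rad of upright, at rest; copper nut and tape measure within 20 mm of where they started (z of each of bolt, grey_nut in the frame of red_tray below 0.01 m and angle between each of bolt, grey_nut, pipe_tee, bottle's own z axis and vertical below 0.2 rad and linear speed of each of bolt, grey_nut, pipe_tee, bottle below 0.02 m/s and ((x of bolt in the frame of red_tray between -0.047 and 0.047 m and y of bolt in the frame of red_tray between 0.004 and 0.096 m and x of grey_nut in the frame of red_tray between -0.047 and 0.047 m and y of grey_nut in the frame of red_tray between -0.096 and -0.004 m) or (x of bolt in the frame of red_tray between -0.047 and 0.047 m and y of bolt in the frame of red_tray between -0.096 and -0.004 m and x of grey_nut in the frame of red_tray between -0.047 and 0.047 m and y of grey_nut in the frame of red_tray between 0.004 and 0.096 m)) and z of each of pipe_tee, bottle in the frame of blue_tray below 0.01 m and ((x of pipe_tee in the frame of blue_tray between -0.047 and 0.047 m and y of pipe_tee in the frame of blue_tray between 0.004 and 0.096 m and x of bottle in the frame of blue_tray between -0.047 and 0.047 m and y of bottle in the frame of blue_tray between -0.096 and -0.004 m) or (x of pipe_tee in the frame of blue_tray between -0.047 and 0.047 m and y of pipe_tee in the frame of blue_tray between -0.096 and -0.004 m and x of bottle in the frame of blue_tray between -0.047 and 0.047 m and y of bottle in the frame of blue_tray between 0.004 and 0.096 m)) and distance of each of copper_nut, tape_measure from where it was at the start of the episode below 0.02 m); the robot touches nothing.
It fails at once if the copper nut is moved by more than 20 mm (distance of copper_nut from where it was at the start of the episode above 0.02 m).
It fails at once if the tape measure is moved by more than 20 mm (distance of tape_measure from where it was at the start of the episode above 0.02 m).
It also fails if it takes over 93 s, if anything falls off the work surface, if the arm or the gripper's body presses on something with over 40 N, if the wrist force passes 120 N, or if a joint passes its speed limit or range.

## Working session

There is one attempt and no reset: what is moved stays moved. The work goes in short steps, Python scripts to look and compute and a tool call to move; the robot and the scene stay as the last step left them, time stands still between calls to the robot, and variables do not carry over. Pictures are saved under pics/ and viewed, at most 14 in all, crops included, and the job is handed in when it is done.

Besides the shell and the picture viewer there is one more tool, called as a command line: name --argument value ..., lists and objects as JSON in quotes. send_rows: Moves the arm, as the interface text tells. Its arguments: {"type":"object","properties":{"deltas":{"type":"array"},"squeeze":{"type":"number"}},"required":["deltas"]}

```bash
ls; mkdir -p pics; cat > h.py <<'E'
import numpy as np, cv2
from rig import telemetry, optics, env
def get(n):
    d=optics.get_image(n); d['R']=cv2.Rodrigues(np.array(d['rvec'],float))[0]; d['t']=np.array(d['tvec'],float).ravel(); return d
def rays(d,uv):
    uv=np.array(uv,float).reshape(-1,2);K=np.array(d['K'])
    return cv2.undistortPoints(uv.reshape(-1,1,2),K,np.array([d['k1'],0,0,0.])).reshape(-1,2)
def plane(d,uv,z):
    r=np.c_[rays(d,uv),np.ones(len(np.array(uv).reshape(-1,2)))]@d['R']; c=-d['R'].T@d['t']
    return c+r*((z-c[2])/r[:,2])[:,None]
def cloud(d):
    h,w=d['range_z'].shape; u,v=np.meshgrid(np.arange(w),np.arange(h)); uv=np.c_[u.ravel(),v.ravel()]
    z=d['range_z'].ravel(); p=np.c_[rays(d,uv),np.ones(h*w)]*z[:,None]
    P=(p-d['t'])@d['R']; P[z==0]=np.nan; return P.reshape(h,w,3)
E
python3 - <<'E'
from h import *
import pickle
s=telemetry.observe(); print(s)
for n in('top','side'):
    d=get(n); pickle.dump(d,open(n+'.pkl','wb')); cv2.imwrite(f'pics/{n}0.png',d['image'][:,:,::-1]); print(n,d['K'],d['k1'],-d['R'].T@d['t'],d['R'])
E
```

```text
pics
{'time_s': 0.0, 'q': array([ 6.04874058e+01,  2.18435288e+01,  7.43864404e+01,  1.76852247e-03,
        8.38567770e+01, -1.23374530e+01]), 'qvel': array([ 0.04801285,  0.04476599, -0.06474499, -0.01296556,  0.04514629,
        0.08179111]), 'joint_efforts': array([-7.43295113e-04, -4.48466349e+01, -2.31280124e+01, -2.28624813e-04,
        4.73121065e-03,  6.07800477e-07]), 'position': array([0.16229324, 0.52524281, 0.25567802]), 'tool_rot': array([[-9.55405452e-01,  2.95296166e-01, -7.72529220e-04],
       [ 2.95296965e-01,  9.55404630e-01, -1.30244200e-03],
       [ 3.53471865e-04, -1.47248572e-03, -9.99998853e-01]]), 'ft_force': array([ 0.14202504, -0.04797752,  0.34852367]), 'wrist_torque': array([0.03121555, 0.01352853, 0.00633097]), 'gripper_force': 0.0, 'grip_width': 0.08567469731343616}
top [[374.90377603   0.         317.13413687]
 [  0.         374.90377603 200.49284946]
 [  0.           0.           1.        ]] 0.008497547024024743 [ 0.34231856 -0.19504823  0.90565979] [[-0.04849912 -0.99880945 -0.00524558]
 [-0.97389217  0.04845397 -0.22177974]
 [ 0.22176987 -0.00564749 -0.97508268]]
side [[419.44513593   0.         328.28207835]
 [  0.         419.44513593 204.09220331]
 [  0.           0.           1.        ]] -0.0015278857940699505 [ 0.54829222 -1.13167767  0.38799086] [[ 0.99937059  0.02900728  0.02042054]
 [ 0.02912379 -0.34223176 -0.93916411]
 [-0.02025404  0.93916772 -0.34286116]]
```

View pics/top0.png

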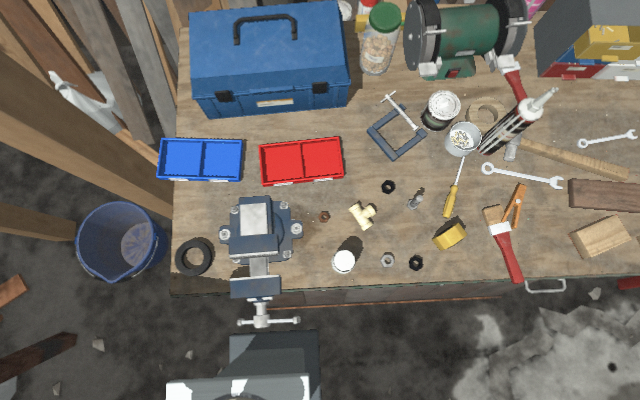

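View pics/side0.png

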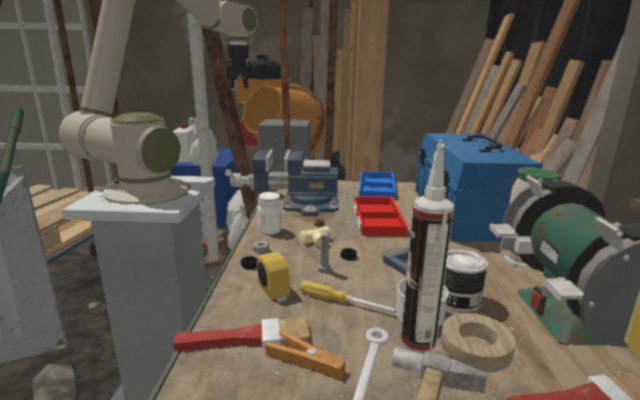

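Top view: blue tray (200,160), red tray (302,160), bottle (344,260), tee (363,214), bolt (415,198), tape (450,235).
Possible confusions: nuts are grey (388,260), black (416,262) and (388,186), copper (325,216). The bottle (344,260) could be taken for the jar (377,45) or cans (440,107), and the bolt (415,198) for the screwdriver (453,188). By the description I choose 388,260 for the grey nut, and check it in a crop.

```bash
python3 - <<'E'
from h import *
import pickle
d=pickle.load(open('top.pkl','rb')); im=d['image']
c=cv2.resize(im[165:285,305:475],None,fx=4.6,fy=4.6,interpolation=cv2.INTER_CUBIC); cv2.imwrite('pics/crop.png',c[:,:,::-1])
P=cloud(d)
tab=P[200:290,300:470,2]; print('table z',np.nanmedian(tab), np.nanmean(np.isnan(tab)))
m=np.nan_to_num(P[:,:,2])>0.008; m[:175]=0;m[285:]=0;m[:,:305]=0;m[:,480:]=0
n,l,st,ce=cv2.connectedComponentsWithStats(m.astype(np.uint8))
for i in range(1,n):
    if st[i,4]<15: continue
    Q=P[l==i]; print(st[i],ce[i].round(1),'zmax',np.percentile(Q[:,2],98).round(3),'x',Q[:,0].min().round(3),Q[:,0].max().round(3),'y',Q[:,1].min().round(3),Q[:,1].max().round(3))
hsv=cv2.cvtColor(im,cv2.COLOR_RGB2HSV)
roi=np.zeros(im.shape[:2],bool); roi[125:195,145:355]=1
for nm,mm in(('blue',(hsv[...,0]>105)&(hsv[...,0]<130)),('red',(hsv[...,0]<6)|(hsv[...,0]>174))):
    mk=(mm&(hsv[...,1]>170)&roi).astype(np.uint8)
    mk=cv2.morphologyEx(mk,cv2.MORPH_CLOSE,np.ones((5,5)))
    cs,_=cv2.findContours(mk,0,2); cc=max(cs,key=cv2.contourArea)
    # cloud rim points
    rim=(P[...,2]>0.017)&(P[...,2]<0.03)&(mk>0); 
    r=cv2.minAreaRect(P[rim][:,:2].astype(np.float32)*1000); print(nm,cv2.boundingRect(cc),'rim',r,rim.sum(),np.median(P[rim],0))
    b=cv2.approxPolyDP(cv2.convexHull(cc),6,True).reshape(-1,2); print(b.tolist(),plane(d,b,0.022).round(3).tolist())
E
```

```text
table z -9.99895189113273e-05 0.0033333333333333335
[305 175  39   6 136] [323.1 177.4] zmax 0.026 x 0.596 0.606 y -0.267 -0.173
[443 175  17  43 303] [450.6 199.7] zmax 0.022 x 0.488 0.594 y -0.554 -0.502
[382 180  13  14 107] [388.  186.6] zmax 0.017 x 0.556 0.59 y -0.391 -0.361
[408 195  16  14 125] [415.2 201.8] zmax 0.077 x 0.515 0.536 y -0.443 -0.421
[349 203  27  28 403] [363.  214.9] zmax 0.028 x 0.467 0.532 y -0.338 -0.276
[319 212  11  10  66] [323.7 216.5] zmax 0.014 x 0.494 0.517 y -0.227 -0.203
[432 222  35  29 538] [449.7 236.5] zmax 0.063 x 0.411 0.471 y -0.535 -0.469
[332 249  24  25 465] [343.3 261.2] zmax 0.086 x 0.368 0.421 y -0.278 -0.227
[380 254  15  13 111] [387.1 260.1] zmax 0.017 x 0.379 0.408 y -0.374 -0.342
[409 256  14  15 112] [416.  263.2] zmax 0.016 x 0.367 0.4 y -0.439 -0.41
blue (157, 138, 85, 44) rim ((664.9246826171875, 87.29938507080078), (205.45433044433594, 103.6876449584961), 85.65866088867188) 522 [0.66834659 0.08621978 0.02259803]
[[161, 138], [241, 140], [239, 180], [160, 179]] [[0.724, 0.184, 0.022], [0.708, -0.017, 0.022], [0.604, -0.012, 0.022], [0.616, 0.182, 0.022]]
red (259, 137, 85, 50) rim ((648.2915649414062, -164.1831817626953), (105.58821105957031, 202.1782989501953), 3.6254000663757324) 581 [ 0.65024234 -0.164184    0.02272808]
[[338, 137], [342, 177], [262, 184], [259, 145]] [[0.704, -0.26, 0.022], [0.599, -0.264, 0.022], [0.591, -0.068, 0.022], [0.693, -0.062, 0.022]]
```

View pics/crop.png

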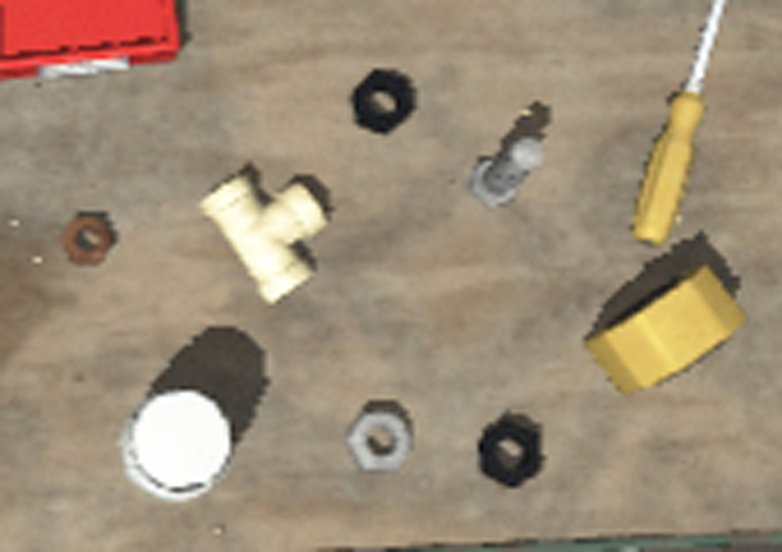

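The crop confirms it: grey nut at crop (380,440), with corners left and right. The black nuts are at (384,100) and (511,450), copper at (89,238). The tee branch points up-right, and the bolt stands on its head at (492,187) with its top at (527,152). Next I refine the grasp points and get obstacle heights.

```bash
python3 - <<'E'
from h import *
import pickle
d=pickle.load(open('top.pkl','rb')); P=cloud(d); Z=np.nan_to_num(P[...,2])
def sel(x0,x1,y0,y1,z0,z1): return P[(P[...,0]>x0)&(P[...,0]<x1)&(P[...,1]>y0)&(P[...,1]<y1)&(Z>z0)&(Z<z1)]
for nm,a in dict(bolttop=(.5,.56,-.46,-.4,.068,.09),bolthead=(.5,.56,-.46,-.4,.006,.014),nut=(.36,.42,-.385,-.33,.010,.03),bottletop=(.35,.44,-.3,-.2,.075,.1),tee=(.45,.55,-.35,-.26,.008,.04)).items():
    q=sel(*a); r=cv2.minAreaRect(q[:,:2].astype(np.float32)*1000); print(nm,len(q),q.mean(0).round(4),(q.min(0)+q.max(0)).round(4)/2,r)
s=pickle.load(open('side.pkl','rb')); Ps=cloud(s); Zs=np.nan_to_num(Ps[...,2])
q=sel(.25,.56,-.19,.05,.0,.5); print('vise',q.max(0),q.min(0))
q=q[q[:,2]>.02]; print('vise>20mm',q.max(0),q.min(0))
q=sel(.6,1,-.35,.25,.05,.5); print('box',q.max(0),q.min(0))
for nm,a in dict(bottle=(.35,.44,-.3,-.2,.02,.1),bolt=(.5,.56,-.46,-.4,.015,.09)).items():
    k=(Ps[...,0]>a[0])&(Ps[...,0]<a[1])&(Ps[...,1]>a[2])&(Ps[...,1]<a[3])&(Zs>a[4])&(Zs<a[5]); q=Ps[k]; print('side',nm,len(q),q.min(0),q.max(0))
hsv=cv2.cvtColor(d['image'],cv2.COLOR_RGB2HSV)
# nut orientation: upscaled contour on plane z=.014
u0,v0=376,248; c=cv2.resize(d['image'][v0:v0+24,u0:u0+24],None,fx=10,fy=10,interpolation=cv2.INTER_CUBIC)
h=cv2.cvtColor(c,cv2.COLOR_RGB2HSV); m=((h[...,1]<45)&(h[...,2]>85)).astype(np.uint8)
cs,_=cv2.findContours(m,0,1); cc=cv2.convexHull(max(cs,key=cv2.contourArea)).reshape(-1,2)/10+[u0-.45,v0-.45]
w=plane(d,cc,.013)[:,:2]
for a in range(0,180,10):
    p=w@[np.cos(np.radians(a)),np.sin(np.radians(a))]; print(a,round((p.max()-p.min())*1000,1),end='; ')
print(w.mean(0),(w.min(0)+w.max(0))/2)
E
```

```text
bolttop 43 [ 0.5256 -0.432   0.0741] [ 0.52555 -0.43295  0.07345] ((526.0813598632812, -432.66192626953125), (14.67793083190918, 14.993152618408203), 52.491886138916016)
bolthead 42 [ 0.5233 -0.4292  0.0091] [ 0.52625 -0.4321   0.0099 ] ((525.2484741210938, -430.6521911621094), (25.311803817749023, 20.09820556640625), 24.300687789916992)
nut 107 [ 0.3933 -0.358   0.0133] [ 0.3938 -0.3577  0.0136] ((393.1007080078125, -358.456298828125), (30.96450424194336, 29.18994140625), 25.628705978393555)
bottletop 373 [ 0.3938 -0.252   0.0828] [ 0.3936  -0.25255  0.08105] ((393.45233154296875, -252.74456787109375), (45.70600509643555, 45.30030822753906), 87.4847640991211)
tee 403 [ 0.5024 -0.3079  0.0225] [ 0.49935 -0.3071   0.02045] ((505.1568298339844, -311.847900390625), (63.38766860961914, 47.97346115112305), 31.083614349365234)
vise [0.55999407 0.04999375 0.13691802] [ 2.63448651e-01 -1.89975585e-01  1.71465289e-06]
vise>20mm [0.54655176 0.02941086 0.13691802] [ 0.26344865 -0.15382563  0.02002896]
box [0.98364376 0.23255082 0.4474376 ] [ 0.6000121  -0.34999703  0.05000025]
side bottle 731 [ 0.37094695 -0.28096406  0.02008847] [ 0.42261973 -0.2301824   0.08419771]
side bolt 266 [ 0.51989426 -0.44124524  0.01508654] [ 0.53590278 -0.42554877  0.0758589 ]
0 34.5; 10 34.1; 20 34.9; 30 35.4; 40 34.9; 50 33.8; 60 34.4; 70 36.2; 80 37.1; 90 37.5; 100 39.3; 110 41.1; 120 42.5; 130 43.7; 140 44.0; 150 42.9; 160 40.6; 170 37.5; [ 0.39367588 -0.35465465] [ 0.39178407 -0.35675302]
```

send_rows --deltas '[[[0, 0, 0, 0, 0, 0.1815, 0], [0, 0, 0, 0, 0, 0.1815, 0], [0, 0, 0, 0, 0, 0.1815, 0], [0, 0, 0, 0, 0, 0.1815, 0], [0, 0, 0, 0, 0, 0.1815, 0], [0, 0, 0, 0, 0, 0.1815, 0], [0, 0, 0, 0, 0, 0.1815, 0], [0, 0, 0, 0, 0, 0, 0]]]' --squeeze 40

```text
time_s: 1.1
position: [0.1623, 0.5253, 0.256]
tool_rot: [[-0.002, 1.0, -0.0], [1.0, 0.002, -0.001], [-0.001, -0.0, -1.0]]
ft_force: [-0.2, -0.0, -0.1]
grip_width: 0.0425
gripper_force: 0.0
```

send_rows --deltas '[[[-0.046, 0.035, 0, 0, 0, 0, 0.2], [-0.046, 0.035, 0, 0, 0, 0, 0.2], [-0.046, 0.035, 0, 0, 0, 0, 0.2], [-0.046, 0.035, 0, 0, 0, 0, 0.2], [-0.046, 0.035, 0, 0, 0, 0, 0.2], [-0.046, 0.035, 0, 0, 0, 0, 0.2]]]'

```text
time_s: 1.85
position: [0.3734, 0.2479, 0.2564]
tool_rot: [[-0.005, 1.0, 0.0], [1.0, 0.005, 0.0], [0.0, 0.0, -1.0]]
ft_force: [0.8, 0.8, 0.9]
grip_width: 0.051
gripper_force: 0.0
```

send_rows --deltas '[[[-0.05, 0.002, 0, 0, 0, 0, 0.2], [-0.05, 0.002, 0, 0, 0, 0, 0.2], [-0.05, 0.002, 0, 0, 0, 0, 0.2], [-0.05, 0.002, 0, 0, 0, 0, 0.2], [-0.05, 0.002, 0, 0, 0, 0, 0.2], [-0.05, 0.002, 0, 0, 0, 0, 0.2], [-0.05, 0.002, 0, 0, 0, 0, 0.2], [-0.05, 0.002, 0, 0, 0, 0, 0.2], [-0.05, 0.002, 0, 0, 0, 0, 0.2], [-0.05, 0.002, 0, 0, 0, 0, 0.2], [-0.05, 0, 0, 0, 0, 0, 0.2], [-0.05, 0, 0, 0, 0, 0, 0.2]]]'

```text
time_s: 3.35
position: [0.3926, -0.3521, 0.2562]
tool_rot: [[-0.005, 1.0, -0.0], [1.0, 0.005, 0.0], [0.0, -0.0, -1.0]]
ft_force: [1.3, -0.4, -0.9]
grip_width: 0.0512
gripper_force: 0.0
```

send_rows --deltas '[[[-0.005, 0, 0.03, 0, 0, 0, 0.2], [0, 0, 0.04, 0, 0, 0, 0.2], [0, 0, 0.04, 0, 0, 0, 0.2], [0, 0, 0.03, 0, 0, 0, 0.2], [0, 0, 0, 0, 0, 0, 0.2]]]'

```text
time_s: 3.98
position: [0.3923, -0.3547, 0.1147]
tool_rot: [[-0.004, 1.0, -0.003], [1.0, 0.004, 0.004], [0.004, -0.003, -1.0]]
ft_force: [-0.0, 0.3, 0.1]
grip_width: 0.051
gripper_force: 0.0
```

```bash
python3 - <<'E'
from h import *
import pickle
s=get('side'); t=get('top')
a=cv2.resize(s['image'][170:290,200:330],None,fx=4.5,fy=4.5,interpolation=cv2.INTER_CUBIC)
d=pickle.load(open('top.pkl','rb'))
b=cv2.resize(d['image'][247:275,374:400],None,fx=10,fy=10,interpolation=cv2.INTER_CUBIC)
o=np.zeros((540,800,3),np.uint8); o[:540,:585]=a[:540,:585]; b=b[:280,:215]; o[:b.shape[0],585:585+b.shape[1]]=b[:,:215]
cv2.imwrite('pics/near.png',o[:,:,::-1])
p=telemetry.observe(); print(p['position'])
P=cloud(pickle.load(open('top.pkl','rb'))); q=P[(P[...,1]>0)&(P[...,1]<.2)&(P[...,2]>.05)&(P[...,0]>.6)]; print('box front',np.percentile(q,[0,1,5],axis=0)[:,0]); q=P[(P[...,1]<-.04)&(P[...,1]>-.28)&(P[...,2]>.05)&(P[...,0]>.55)]; print(np.percentile(q,[0,1,5],axis=0)[:,0])
E
```

```text
[ 0.39315319 -0.35582621  0.11723104]
box front [0.77127545 0.77228933 0.77717948]
[0.77645285 0.78163815 0.7859339 ]
```

View pics/near.png

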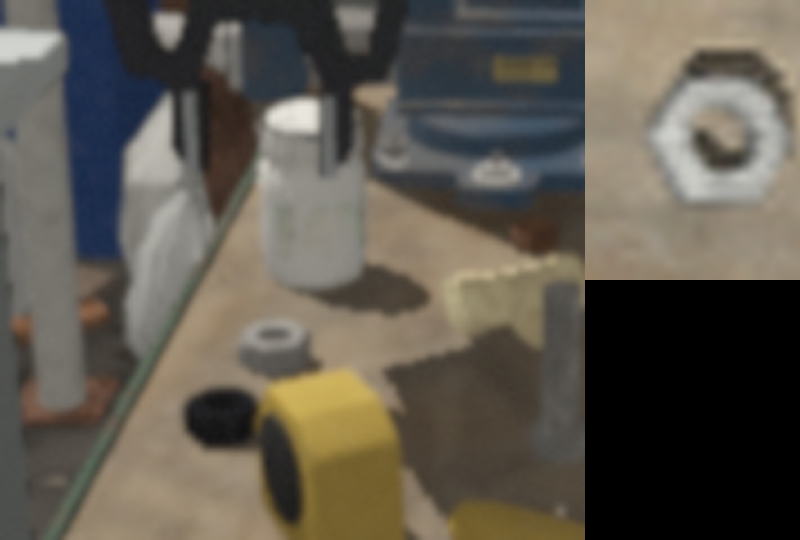

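Near view: the open jaws straddle the nut line, with the nut at (275,350) in the crop. The inset shows corners left and right, so closing along x meets flats. Descending.

send_rows --deltas '[[[-0.001, 0, 0.03, 0, 0, 0, 0.2], [0, 0, 0.03, 0, 0, 0, 0.2], [0, 0, 0.016, 0, 0, 0, 0.2], [0, 0, 0.01, 0, 0, 0, 0.2], [0, 0, 0, 0, 0, 0, 0.2]]]'

```text
time_s: 4.7
position: [0.3931, -0.3567, 0.0309]
tool_rot: [[-0.001, 1.0, 0.0], [1.0, 0.001, -0.001], [-0.001, 0.0, -1.0]]
ft_force: [-0.1, 0.5, 0.1]
grip_width: 0.0514
gripper_force: 0.0
```

send_rows --deltas '[[[0, 0, 0, 0, 0, 0, -0.1], [0, 0, 0, 0, 0, 0, -0.25], [0, 0, 0, 0, 0, 0, -0.5], [0, 0, 0, 0, 0, 0, -0.6], [0, 0, 0, 0, 0, 0, -0.6], [0, 0, 0, 0, 0, 0, -0.6]]]' --squeeze 40

```text
time_s: 5.45
position: [0.3931, -0.3567, 0.0313]
tool_rot: [[-0.001, 1.0, 0.001], [1.0, 0.001, -0.001], [-0.001, 0.001, -1.0]]
ft_force: [-1.1, -0.1, 6.0]
grip_width: 0.0287
gripper_force: 41.8
```

send_rows --deltas '[[[0, 0, -0.02, 0, 0, 0, -0.6], [0, 0, -0.04, 0, 0, 0, -0.6], [0, 0, -0.04, 0, 0, 0, -0.6], [0.03, 0.03, -0.01, 0, 0, 0, -0.6], [0.042, 0.044, 0, 0, 0, 0, -0.6], [0.042, 0.044, 0, 0, 0, 0, -0.6], [0.042, 0.044, 0, 0, 0, 0, -0.6], [0.042, 0.044, 0, 0, 0, 0, -0.6], [0.025, 0.025, 0, 0, 0, 0, -0.6], [0.019, 0.021, 0.02, 0, 0, 0, -0.6], [0, 0, 0, 0, 0, 0, -0.6]]]'

```text
time_s: 6.82
position: [0.6448, -0.1126, 0.1187]
tool_rot: [[-0.003, 1.0, -0.003], [1.0, 0.003, 0.001], [0.001, -0.003, -1.0]]
ft_force: [-0.2, -0.9, -0.5]
grip_width: 0.0281
gripper_force: 45.6
```

send_rows --deltas '[[[-0.002, 0, 0.03, 0, 0, 0, -0.6], [0, 0, 0.03, 0, 0, 0, -0.6], [0, 0, 0.014, 0, 0, 0, -0.6], [0, 0, 0.008, 0, 0, 0, -0.6], [0, 0, 0, 0, 0, 0, -0.6]]]'

```text
time_s: 7.45
position: [0.6448, -0.1166, 0.0388]
tool_rot: [[-0.0, 1.0, 0.0], [1.0, 0.0, -0.0], [-0.0, 0.0, -1.0]]
ft_force: [-0.7, 0.8, 0.4]
grip_width: 0.0282
gripper_force: 45.6
```

send_rows --deltas '[[[0, 0, 0, 0, 0, 0, -0.3], [0, 0, 0, 0, 0, 0, 0.0], [0, 0, 0, 0, 0, 0, 0.0], [0, 0, 0, 0, 0, 0, 0.0], [0, 0, -0.02, 0, 0, 0, 0.0], [0, 0, -0.05, 0, 0, 0, 0.0], [0, 0, -0.05, 0, 0, 0, 0.0]]]'

```text
time_s: 8.32
position: [0.6446, -0.1163, 0.1596]
tool_rot: [[-0.0, 1.0, -0.001], [1.0, 0.0, 0.0], [0.0, -0.001, -1.0]]
ft_force: [-0.4, 0.4, 0.6]
grip_width: 0.0429
gripper_force: 0.0
```

send_rows --deltas '[[[-0.03, -0.01, 0, 0, 0, 0, 0.0], [-0.045, -0.017, 0, 0, 0, 0, 0.0], [-0.045, -0.017, 0, 0, 0, 0, 0.0], [-0.045, -0.017, 0, 0, 0, 0, 0.0], [-0.045, -0.017, 0, 0, 0, 0, 0.0], [-0.045, -0.017, 0, 0, 0, 0, 0.0], [-0.04, -0.016, 0, 0, 0, 0, 0.0], [-0.02, -0.007, 0, 0, 0, 0, 0.0], [0, 0, 0, 0, 0, 0, 0.0]]]'

```text
time_s: 9.45
position: [0.5266, -0.4319, 0.1581]
tool_rot: [[0.001, 1.0, -0.0], [1.0, -0.001, 0.0], [0.0, -0.0, -1.0]]
ft_force: [-0.4, -0.2, -1.4]
grip_width: 0.0426
gripper_force: 0.0
```

```bash
python3 - <<'E'
from h import *
s=get('side'); p=telemetry.observe(); print(p['position'])
cv2.imwrite('pics/bolt.png',cv2.resize(s['image'][150:300,270:430],None,fx=3.7,fy=3.7,interpolation=cv2.INTER_CUBIC)[:,:,::-1])
E
```

```text
[ 0.52719402 -0.4306944   0.15815212]
```

View pics/bolt.png

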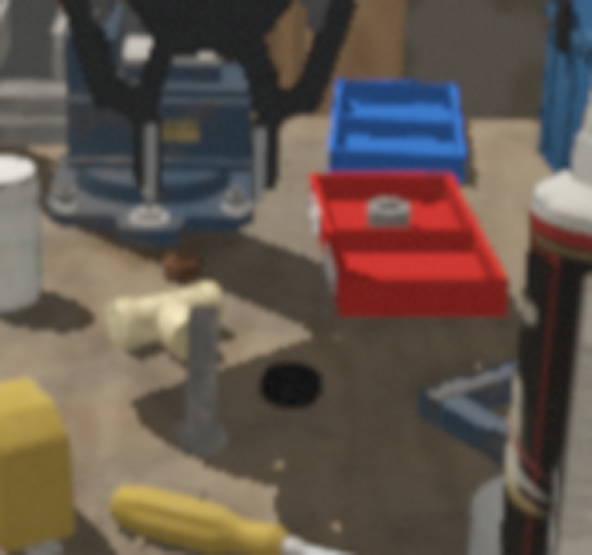

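The picture shows the nut lying flat in the red tray's far compartment (388,210), and the bolt (205,370) centred below the jaws (150 and 262). Descending onto the bolt.

send_rows --deltas '[[[-0.001, 0, 0.03, 0, 0, 0, 0.0], [0, 0, 0.03, 0, 0, 0, 0.0], [0, 0, 0.03, 0, 0, 0, 0.0], [0, 0, 0.012, 0, 0, 0, 0.0], [0, 0, 0, 0, 0, 0, 0.0]]]'

```text
time_s: 10.12
position: [0.5275, -0.4314, 0.0563]
tool_rot: [[-0.002, 1.0, -0.0], [1.0, 0.002, 0.001], [0.001, -0.0, -1.0]]
ft_force: [0.2, -1.1, 0.4]
grip_width: 0.0425
gripper_force: 0.0
```

send_rows --deltas '[[[0, 0, 0, 0, 0, 0, -0.3], [0, 0, 0, 0, 0, 0, -0.5], [0, 0, 0, 0, 0, 0, -0.6], [0, 0, 0, 0, 0, 0, -0.7], [0, 0, 0, 0, 0, 0, -0.9], [0, 0, 0, 0, 0, 0, -0.9]]]'

```text
time_s: 10.88
position: [0.527, -0.4326, 0.057]
tool_rot: [[-0.0, 1.0, 0.0], [1.0, 0.0, -0.001], [-0.001, 0.0, -1.0]]
ft_force: [-0.8, 0.9, 5.7]
grip_width: 0.0152
gripper_force: 39.0
```

send_rows --deltas '[[[0, 0, -0.015, 0, 0, 0, -0.9], [0, 0, -0.03, 0, 0, 0, -0.9], [0, 0, -0.04, 0, 0, 0, -0.9], [0.02, 0.01, -0.015, 0, 0, 0, -0.9], [0.04, 0.02, 0, 0, 0, 0, -0.9], [0.04, 0.02, 0, 0, 0, 0, -0.9], [0.04, 0.025, 0, 0, 0, 0, -0.9], [0.04, 0.025, 0, 0, 0, 0, -0.9], [0.025, 0.015, 0, 0, 0, 0, -0.9], [0.013, 0.01, 0, 0, 0, 0, -0.9], [0, 0, 0, 0, 0, 0, -0.9]]]'

```text
time_s: 12.25
position: [0.652, -0.2132, 0.1558]
tool_rot: [[-0.002, 1.0, -0.001], [1.0, 0.002, 0.0], [0.0, -0.001, -1.0]]
ft_force: [0.8, 0.2, -2.1]
grip_width: 0.015
gripper_force: 39.1
```

send_rows --deltas '[[[0, 0, 0.03, 0, 0, 0, -0.9], [0, 0, 0.03, 0, 0, 0, -0.9], [0, 0, 0.02, 0, 0, 0, -0.9], [0, 0, 0.008, 0, 0, 0, -0.9], [0, 0, 0.004, 0, 0, 0, -0.9], [0, 0, 0, 0, 0, 0, -0.9]]]'

```text
time_s: 13.0
position: [0.6519, -0.2147, 0.0649]
tool_rot: [[-0.0, 1.0, 0.001], [1.0, 0.0, -0.0], [-0.0, 0.001, -1.0]]
ft_force: [-0.2, 0.9, -1.6]
grip_width: 0.0151
gripper_force: 39.2
```

```bash
python3 - <<'E'
from h import *
s=get('side'); p=telemetry.observe(); print(p['position'],p['ft_force'])
cv2.imwrite('pics/bolt2.png',cv2.resize(s['image'][150:250,320:430],None,fx=5,fy=5,interpolation=cv2.INTER_CUBIC)[:,:,::-1])
E
```

```text
[ 0.65198091 -0.21464988  0.06509961] [-0.16193063  0.06673166 -1.49654541]
```

View pics/bolt2.png

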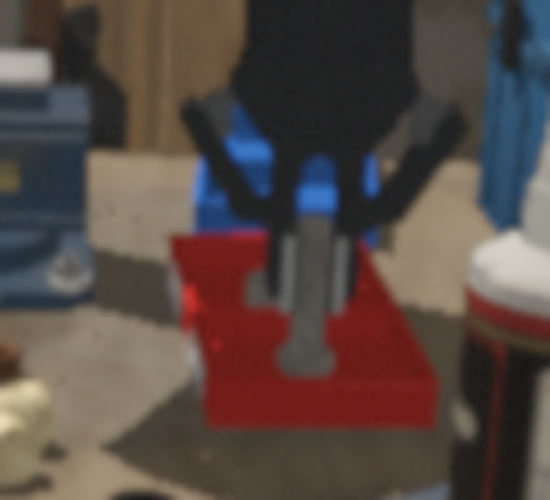

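The bolt hangs upright over the red tray's near compartment, with its head at (306,360). Lowering the last 3 mm, releasing, then going to the tee.

send_rows --deltas '[[[0, 0, 0.003, 0, 0, 0, -0.9], [0, 0, 0, 0, 0, 0, -0.9], [0, 0, 0, 0, 0, 0, -0.5], [0, 0, 0, 0, 0, 0, -0.1], [0, 0, 0, 0, 0, 0, -0.1], [0, 0, 0, 0, 0, 0, -0.1], [0, 0, -0.02, 0, 0, 0, -0.1], [0, 0, -0.04, 0, 0, 0, -0.1], [0, 0, -0.05, 0, 0, 0, -0.1]]]'

```text
time_s: 14.18
position: [0.6514, -0.2141, 0.1717]
tool_rot: [[-0.0, 1.0, -0.002], [1.0, 0.0, 0.001], [0.001, -0.002, -1.0]]
ft_force: [-0.1, -0.1, 0.9]
grip_width: 0.0385
gripper_force: 0.0
```

send_rows --deltas '[[[-0.02, -0.03, 0, 0, 0, 0, 0.65], [-0.03, -0.045, 0, 0, 0, 0, 0.65], [-0.03, -0.045, 0, 0, 0, 0, 0.65], [-0.017, -0.027, 0, 0, 0, 0, 0.65], [0, 0, 0, 0, 0, 0.172, 0.65], [0, 0, 0, 0, 0, 0.172, 0.65], [0, 0, 0, 0, 0, 0.172, 0.65], [0, 0, 0, 0, 0, 0.172, 0.65], [0, 0, 0, 0, 0, 0.172, 0.65], [0, 0, 0, 0, 0, 0.17, 0.65], [0, 0, 0.04, 0, 0, 0, 0.65], [0, 0, 0, 0, 0, 0, 0.65]]]'

```text
time_s: 15.68
position: [0.5039, -0.3105, 0.1293]
tool_rot: [[0.857, 0.515, -0.004], [0.515, -0.857, 0.004], [-0.002, -0.005, -1.0]]
ft_force: [-0.5, 1.1, 0.2]
grip_width: 0.0702
gripper_force: 0.0
```

```bash
python3 - <<'E'
from h import *
s=get('side'); p=telemetry.observe(); print(p['position'],p['tool_rot'].round(3).tolist())
cv2.imwrite('pics/tee.png',cv2.resize(s['image'][150:280,270:430],None,fx=3.7,fy=3.7,interpolation=cv2.INTER_CUBIC)[:,:,::-1])
E
```

```text
[ 0.50463089 -0.31119582  0.13109736] [[0.857, 0.515, -0.001], [0.515, -0.857, 0.001], [-0.001, -0.002, -1.0]]
```

View pics/tee.png

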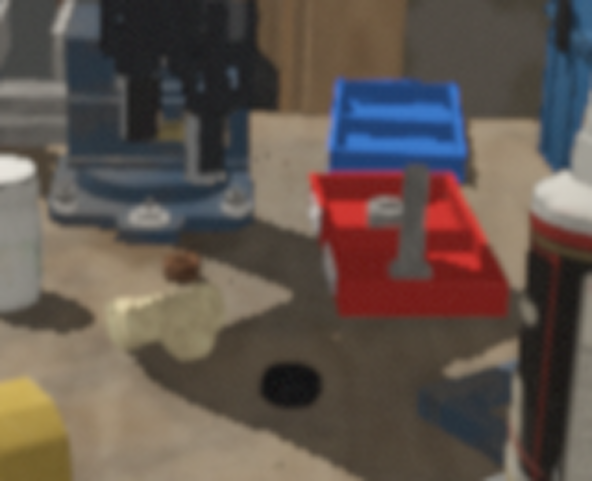

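The bolt stands upright in its compartment (410,220). The jaws are above the tee (170,315) along its branch axis. Descending and gripping.

send_rows --deltas '[[[0, 0, 0.035, 0, 0, 0, 0.65], [0, 0, 0.035, 0, 0, 0, 0.65], [0, 0, 0.019, 0, 0, 0, 0.65], [0, 0, 0.01, 0, 0, 0, 0.65], [0, 0, 0, 0, 0, 0, 0.65]]]'

```text
time_s: 16.35
position: [0.5052, -0.3117, 0.033]
tool_rot: [[0.857, 0.515, 0.001], [0.515, -0.857, -0.001], [0.0, 0.001, -1.0]]
ft_force: [1.1, -1.1, 0.6]
grip_width: 0.0706
gripper_force: 0.0
```

send_rows --deltas '[[[0, 0, 0, 0, 0, 0, 0.4], [0, 0, 0, 0, 0, 0, 0.2], [0, 0, 0, 0, 0, 0, 0.1], [0, 0, 0, 0, 0, 0, -0.1], [0, 0, 0, 0, 0, 0, -0.3], [0, 0, 0, 0, 0, 0, -0.3]]]'

```text
time_s: 17.1
position: [0.5051, -0.3116, 0.033]
tool_rot: [[0.857, 0.515, 0.001], [0.515, -0.857, -0.001], [0.0, 0.001, -1.0]]
ft_force: [-0.9, 0.3, 5.5]
grip_width: 0.043
gripper_force: 40.7
```

send_rows --deltas '[[[0, 0, -0.015, 0, 0, 0, -0.3], [0, 0, -0.03, 0, 0, 0, -0.3], [0, 0, -0.04, 0, 0, 0, -0.3], [0, 0, -0.04, 0, 0, -0.172, -0.3], [0, 0, -0.03, 0, 0, -0.172, -0.3], [0, 0, 0, 0, 0, -0.172, -0.3], [0, 0, 0, 0, 0, -0.172, -0.3], [0, 0, 0, 0, 0, -0.172, -0.3], [0, 0, 0, 0, 0, -0.17, -0.3], [0, 0, 0, 0, 0, 0, -0.3]]]'

```text
time_s: 18.35
position: [0.5047, -0.3112, 0.1878]
tool_rot: [[0.001, 1.0, 0.0], [1.0, -0.001, -0.0], [-0.0, 0.0, -1.0]]
ft_force: [0.5, -0.6, -1.0]
grip_width: 0.043
gripper_force: 41.2
```

send_rows --deltas '[[[0.025, 0.02, 0, 0, 0, 0, -0.3], [0.045, 0.02, 0, 0, 0, 0, -0.3], [0.045, 0.02, 0, 0, 0, 0, -0.3], [0.045, 0.02, 0, 0, 0, 0, -0.3], [0.045, 0.02, 0, 0, 0, 0, -0.3], [0.045, 0.02, 0, 0, 0, 0, -0.3], [0.045, 0.016, 0, 0, 0, 0, -0.3], [0.045, 0.01, 0, 0, 0, 0, -0.3], [0.045, 0.01, 0, 0, 0, 0, -0.3], [0.04, 0.006, 0, 0, 0, 0, -0.3], [0.023, 0.002, 0, 0, 0, 0, -0.3], [0, 0, 0, 0, 0, 0, -0.3]]]'

```text
time_s: 19.85
position: [0.6684, 0.1378, 0.1873]
tool_rot: [[-0.001, 1.0, -0.0], [1.0, 0.001, -0.0], [-0.0, -0.0, -1.0]]
ft_force: [0.1, -0.1, -1.4]
grip_width: 0.043
gripper_force: 41.2
```

send_rows --deltas '[[[0, 0, 0.04, 0, 0, 0, -0.3], [0, 0, 0.04, 0, 0, 0, -0.3], [0, 0, 0.035, 0, 0, 0, -0.3], [0, 0, 0.015, 0, 0, 0, -0.3], [0, 0, 0.01, 0, 0, 0, -0.3], [0, 0, 0.008, 0, 0, 0, -0.3], [0, 0, 0, 0, 0, 0, -0.3]]]'

```text
time_s: 20.72
position: [0.6687, 0.1366, 0.0395]
tool_rot: [[-0.0, 1.0, 0.0], [1.0, 0.0, -0.0], [-0.0, 0.0, -1.0]]
ft_force: [-0.6, -0.6, -1.6]
grip_width: 0.0431
gripper_force: 41.2
```

```bash
python3 - <<'E'
from h import *
s=get('side'); p=telemetry.observe(); print(p['position'],p['ft_force'])
cv2.imwrite('pics/tee2.png',cv2.resize(s['image'][130:250,320:440],None,fx=4,fy=4,interpolation=cv2.INTER_CUBIC)[:,:,::-1])
E
```

```text
[0.66888933 0.13669609 0.03992126] [-1.15471995  0.5241561  -0.83892201]
```

View pics/tee2.png

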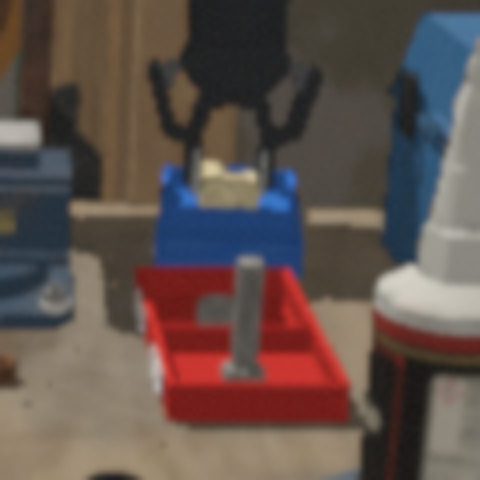

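The tee is inside the blue tray's far compartment between the jaws (228,185). Releasing it and going to the bottle.

send_rows --deltas '[[[0, 0, 0.001, 0, 0, 0, 0.15], [0, 0, 0, 0, 0, 0, 0.25], [0, 0, 0, 0, 0, 0, 0.25], [0, 0, 0, 0, 0, 0, 0.25], [0, 0, -0.015, 0, 0, 0, 0.25], [0, 0, -0.035, 0, 0, 0, 0.25], [0, 0, -0.05, 0, 0, 0, 0.25], [0, 0, -0.06, 0, 0, 0, 0.25]]]'

```text
time_s: 21.78
position: [0.6682, 0.1367, 0.2004]
tool_rot: [[-0.0, 1.0, -0.001], [1.0, 0.0, -0.0], [-0.0, -0.001, -1.0]]
ft_force: [0.9, 0.4, -0.5]
grip_width: 0.0534
gripper_force: 0.0
```

send_rows --deltas '[[[-0.025, -0.018, 0, 0, 0, 0, 0.8], [-0.045, -0.032, 0, 0, 0, 0, 0.8], [-0.045, -0.032, 0, 0, 0, 0, 0.8], [-0.045, -0.032, 0, 0, 0, 0, 0.8], [-0.045, -0.032, 0, 0, 0, 0, 0.8], [-0.045, -0.032, 0, 0, 0, 0, 0.8], [-0.045, -0.032, 0, 0, 0, 0, 0.8], [-0.045, -0.032, 0, 0, 0, 0, 0.8], [-0.035, -0.022, 0, 0, 0, 0, 0.8], [-0.016, -0.01, 0, 0, 0, 0, 0.8], [0, 0, 0, 0, 0, 0, 0.8]]]'

```text
time_s: 23.15
position: [0.3944, -0.2553, 0.1992]
tool_rot: [[0.002, 1.0, 0.001], [1.0, -0.002, -0.001], [-0.001, 0.001, -1.0]]
ft_force: [0.2, 0.1, -0.2]
grip_width: 0.0771
gripper_force: 0.0
```

```bash
python3 - <<'E'
from h import *
s=get('side'); p=telemetry.observe(); print(p['position'],p['ft_force'])
cv2.imwrite('pics/bot.png',cv2.resize(s['image'][110:250,200:420],None,fx=3.5,fy=3.5,interpolation=cv2.INTER_CUBIC)[:,:,::-1])
E
```

```text
[ 0.39481665 -0.25450724  0.19906133] [ 0.34164014 -0.08992113 -0.03234353]
```

View pics/bot.png

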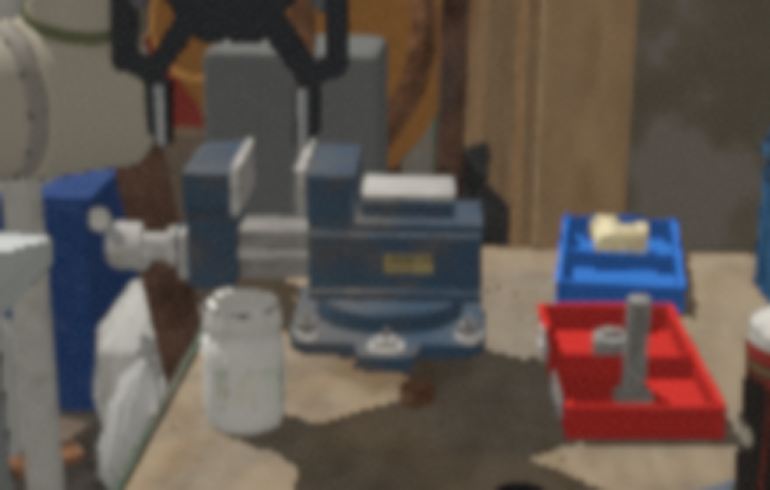

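The tee sits in the blue tray (620,233). The bottle (243,360) is below the open jaws (158 and 305). Descending.

send_rows --deltas '[[[0, 0.001, 0.04, 0, 0, 0, 0.8], [0, 0, 0.04, 0, 0, 0, 0.8], [0, 0, 0.035, 0, 0, 0, 0.8], [0, 0, 0.02, 0, 0, 0, 0.8], [0, 0, 0.012, 0, 0, 0, 0.8], [0, 0, 0, 0, 0, 0, 0.8]]]'

```text
time_s: 23.95
position: [0.3961, -0.254, 0.0512]
tool_rot: [[-0.001, 1.0, -0.0], [1.0, 0.001, 0.0], [0.0, -0.0, -1.0]]
ft_force: [0.7, -0.5, 0.0]
grip_width: 0.0767
gripper_force: 0.0
```

send_rows --deltas '[[[0, 0, 0, 0, 0, 0, 0.5], [0, 0, 0, 0, 0, 0, 0.35], [0, 0, 0, 0, 0, 0, 0.2], [0, 0, 0, 0, 0, 0, 0], [0, 0, 0, 0, 0, 0, 0], [0, 0, 0, 0, 0, 0, 0]]]' --squeeze 30

```text
time_s: 24.7
position: [0.3959, -0.2547, 0.0519]
tool_rot: [[-0.0, 1.0, 0.001], [1.0, 0.0, -0.001], [-0.001, 0.001, -1.0]]
ft_force: [-1.4, 0.0, 8.4]
grip_width: 0.0488
gripper_force: 24.2
```

send_rows --deltas '[[[0, 0, -0.015, 0, 0, 0, 0], [0, 0, -0.03, 0, 0, 0, 0], [0, 0, -0.04, 0, 0, 0, 0], [0, 0, -0.04, 0, 0, 0, 0], [0, 0, -0.04, 0, 0, 0, 0], [0, 0, -0.02, 0, 0, 0, 0], [0, 0, 0, 0, 0, 0, 0]]]'

```text
time_s: 25.58
position: [0.396, -0.2546, 0.2372]
tool_rot: [[-0.0, 1.0, 0.002], [1.0, 0.0, -0.002], [-0.002, 0.002, -1.0]]
ft_force: [-0.2, -0.7, -1.4]
grip_width: 0.0485
gripper_force: 25.3
```

send_rows --deltas '[[[0.02, 0.018, 0, 0, 0, 0, 0], [0.04, 0.036, 0, 0, 0, 0, 0], [0.04, 0.036, 0, 0, 0, 0, 0], [0.04, 0.036, 0, 0, 0, 0, 0], [0.04, 0.036, 0, 0, 0, 0, 0], [0.04, 0.036, 0, 0, 0, 0, 0], [0.035, 0.032, 0, 0, 0, 0, 0], [0.025, 0.023, 0, 0, 0, 0, 0], [0.013, 0.012, 0, 0, 0, 0, 0], [0, 0, 0, 0, 0, 0, 0]]]'

```text
time_s: 26.82
position: [0.6606, 0.0395, 0.234]
tool_rot: [[-0.002, 1.0, -0.003], [1.0, 0.002, 0.0], [0.0, -0.003, -1.0]]
ft_force: [-0.4, -1.7, -0.5]
grip_width: 0.0488
gripper_force: 25.5
```

send_rows --deltas '[[[0, 0, 0.04, 0, 0, 0, 0], [0, 0, 0.04, 0, 0, 0, 0], [0, 0, 0.035, 0, 0, 0, 0], [0, 0, 0.025, 0, 0, 0, 0], [0, 0, 0.015, 0, 0, 0, 0], [0, 0, 0, 0, 0, 0, 0]]]'

```text
time_s: 27.58
position: [0.66, 0.0382, 0.0804]
tool_rot: [[0.0, 1.0, -0.002], [1.0, -0.0, 0.0], [0.0, -0.002, -1.0]]
ft_force: [-0.1, 0.6, -0.9]
grip_width: 0.0485
gripper_force: 25.5
```

```bash
python3 - <<'E'
from h import *
s=get('side'); p=telemetry.observe(); print(p['position'],p['ft_force'],p['grip_width'])
cv2.imwrite('pics/bot2.png',cv2.resize(s['image'][120:250,310:440],None,fx=4,fy=4,interpolation=cv2.INTER_CUBIC)[:,:,::-1])
E
```

```text
[0.66065216 0.03833004 0.08160177] [ 1.5964143   0.54160228 -0.73107575] 0.048284069810973745
```

View pics/bot2.png

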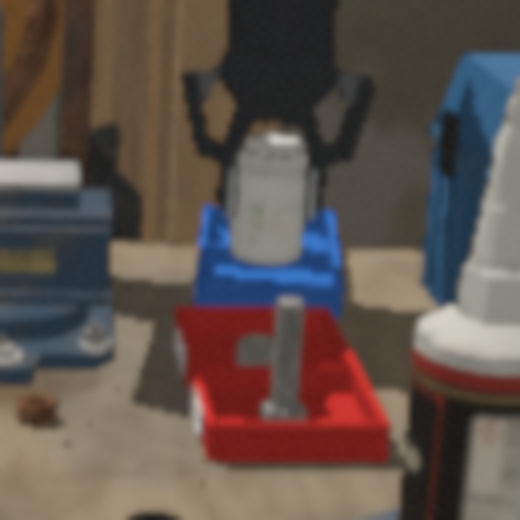

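The bottle hangs upright (268,205) over the near compartment of the blue tray. Lowering, releasing and withdrawing.

send_rows --deltas '[[[0, 0, 0.012, 0, 0, 0, 0], [0, 0, 0.008, 0, 0, 0, 0], [0, 0, 0.004, 0, 0, 0, 0], [0, 0, 0, 0, 0, 0, 0], [0, 0, 0, 0, 0, 0, 0.25], [0, 0, 0, 0, 0, 0, 0.5], [0, 0, 0, 0, 0, 0, 0.6], [0, 0, 0, 0, 0, 0, 0.6]]]'

```text
time_s: 28.62
position: [0.6607, 0.0387, 0.0574]
tool_rot: [[-0.001, 1.0, 0.0], [1.0, 0.001, -0.0], [-0.0, 0.0, -1.0]]
ft_force: [0.1, -0.6, -0.1]
grip_width: 0.0685
gripper_force: 0.0
```

send_rows --deltas '[[[0, 0, -0.015, 0, 0, 0, 0.6], [0, 0, -0.03, 0, 0, 0, 0.6], [0, 0, -0.05, 0, 0, 0, 0.6], [0, 0, -0.05, 0, 0, 0, 0.6], [0, -0.03, -0.05, 0, 0, 0, 0.6], [0.03, -0.05, 0, 0, 0, 0, 0.6], [0.05, -0.05, 0, 0, 0, 0, 0.6], [0.05, -0.05, 0, 0, 0, 0, 0.6], [0.05, -0.04, 0, 0, 0, 0, 0.6], [0.05, 0, 0, 0, 0, 0, 0.6], [0, 0, 0, 0, 0, 0, 0.6], [0, 0, 0, 0, 0, 0, 0.6]]]'

```text
time_s: 30.12
position: [0.4531, 0.2555, 0.2529]
tool_rot: [[-0.001, 1.0, 0.001], [1.0, 0.001, -0.0], [-0.0, 0.001, -1.0]]
ft_force: [-0.6, -0.1, -0.0]
grip_width: 0.0681
gripper_force: 0.0
```

```bash
python3 - <<'E'
from h import *
t=get('top'); s=get('side'); P=cloud(t); Z=np.nan_to_num(P[...,2])
a=cv2.resize(t['image'][125:285,145:475],None,fx=2.4,fy=2.4)[:,:790]; b=cv2.resize(s['image'][150:250,320:430],None,fx=2,fy=2)
a=np.vstack([a,np.zeros((205,790,3),np.uint8)]); a[386:586,:220]=b; cv2.imwrite('pics/end.png',a[:,:,::-1])
for nm,c,yaw in(('red',(.648,-.164),3.6),('blue',(.665,.087),-4.34)):
    y=np.radians(yaw);L=(P[...,:2]-c)@np.array([[np.cos(y),-np.sin(y)],[np.sin(y),np.cos(y)]])
    for sg in(1,-1):
        q=(abs(L[...,0])<.04)&(abs(L[...,1]-sg*.0495)<.04)&(Z>.010); print(nm,sg,L[q].min(0),L[q].max(0),Z[q].max())
E
```

```text
red 1 [-0.01663476  0.02935952] [0.01327996 0.06143321] 0.02142867030054694
red -1 [-0.01296275 -0.06396188] [ 0.00995794 -0.03842004] 0.08308867628488016
blue 1 [-0.0263071   0.01510504] [0.0262108 0.0822979] 0.0336135502359366
blue -1 [-0.02921054 -0.07479724] [ 0.01933314 -0.02437247] 0.09111006597613791
```

View pics/end.png

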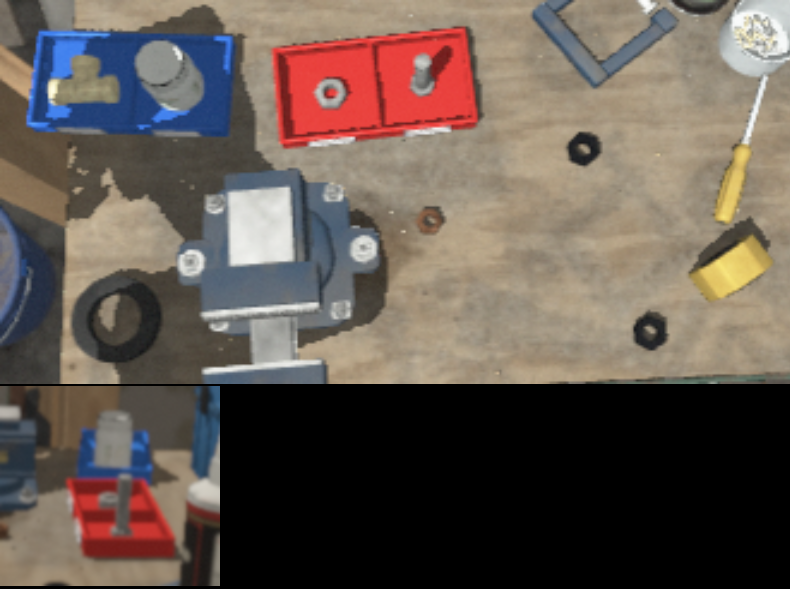

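The final view shows all four parts seated alone in their compartments: tee (85,85), bottle (170,75), nut (330,92), bolt (423,72). The copper nut and tape measure look untouched. Handing in.

```bash
python3 -c "
from h import *
print(env.close_job())"
```

```text
the job is handed in; nothing more can be done
None
```

I handed the job in after about 30 s of arm time: bolt and grey nut are in the red tray, pipe tee and bottle in the blue tray, each alone, upright or flat as in the stock, and the copper nut and tape measure were not touched (final images; the hand-in gave no verdict).

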